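Snap the split clip onto the axle with the fork tool

TASK

Pick up the push tool whose foot ends in a fork (two prongs) and use it to push the split clip along its track onto the groove of the pulley's axle until it snaps fully home. Then stand the fork tool upright on the bench again, clear of the jig, and let go. Do not touch the clip with the gripper, and leave the similar tool with the single tongue where it stands.

Things in the scene. Friction and masses are not known exactly. Their poses are not given: they have to be found in the camera images.
- fork_tool: Loose upright push tool, 150 g, 70 mm tall: square black handle 24 x 24 mm (15 to 70 mm up; grip it 50 mm up) on a steel foot 42 mm wide, 12 mm thick, from 28 mm behind to 16 mm ahead of the handle; then two prongs, each 9 mm wide, 24 mm apart. Stands left or right of the jig. Origin: underside, below the handle's axis; x towards the prongs, z up.
- fork_tips (a point): Point midway between the fork tool's two prong tips, at the height of its underside, 42 mm ahead of the tool's origin along its x; axes as the tool's.
- tongue_tool: Bystander, leave alone: the same handle and foot as the fork tool's, but with one single tongue 14 mm wide, its tip 42 mm ahead of the handle's axis. Stands on the other side of the jig. Origin: underside, below the handle's axis; x towards the tongue, z up.
- clip: Loose dark steel split clip flat in the jig's track, 76 mm wide, 53 mm long, 8 mm thick, 120 g. Two sprung arms form a mouth open towards the axle (its x). Origin: underside, centre of its round seat, 45 to 55 mm short of the axle at the start; z up. It slides easily; from 20 mm short of home the arms spread and resist with about 3 to 6 N, then it snaps on and stops dead on the axle.
- clip_push (a point): Middle of the clip's rear, at its underside, 25.6 mm behind its origin (axes as the clip's): the rear face of two upturned shoulders, 24 mm high, 8 to 30 mm either side of the middle, which the prongs push. Between them a tail 8 mm wide, 24 mm high reaches 12 mm further back and goes into the fork's gap.
- jig: Fixed jig: base plate 185 x 108 x 10 mm, from 140 mm behind to 45 mm ahead of the axle; flat track, top 30 mm above the bench, from 134 to 38 mm behind the axle, open at the rear; lipped guide rails (tops at 45 mm) hold the clip's edges down, 70 mm open between the lips. Origin: on the bench, under the axle's axis; x = direction to push the clip, z up.
- axle_groove (a point): The seat: on the axis of the upright axle (grey pulley 74 mm across round it), at the foot of its groove (24 mm diameter, 10 mm high), 30 mm above the bench, level with the track. The clip's origin belongs here. The axle's head above is 32 mm across, top 58 mm above the bench. Axes as the jig's.
There are look-alikes about, which are no part of the job. Leave any green or purple look-alike of the fork_tool alone.

How it is judged:
On the way, in this order (a step that is already met when the one before it is completed fails the run):
1. the fork tool pushes the clip while the clip is still short of its seat (contact force between fork_tool and clip above 0.3 N and horizontal distance between clip and axle_groove above 0.015 m), for 0.02 s.
2. the clip has snapped home on the axle (horizontal distance between clip and axle_groove below 0.005 m), for 0.2 s.
At the end, for the whole second after the job is handed in: The clip sits in the axle's groove, its origin within 5 mm of the seat both sideways and in height; the fork tool stands upright (within 10 degrees) on the bench, at rest, touching neither jig nor clip (horizontal distance between clip and axle_groove below 0.005 m and z of clip in the frame of axle_groove between -0.005 and 0.005 m and linear speed of each of clip, fork_tool below 0.02 m/s and angle between fork_tool's own z axis and vertical below 0.17 rad and height (world z) of fork_tool between -0.006 and 0.006 m and contact force between fork_tool and jig below 0.2 N and contact force between fork_tool and clip below 0.2 N).
It fails at once if the gripper or arm touches the clip (contact force between any of the fingers, the arm and clip above 0.5 N).
It fails at once if the tongue tool is moved by more than 30 mm (distance of tongue_tool from where it was at the start of the episode above 0.03 m).
It also fails if it takes over 46 s, if anything falls off the work surface, if the arm or the gripper's body presses on something with over 40 N, if the wrist force passes 120 N, or if a joint passes its speed limit or range.

ROBOT

A 7-joint arm with a two-finger parallel gripper is mounted at the origin on a cart in front of the work surface, level with it; the furniture and walls round the work are solid. World frame = base frame: x ahead of the robot, y to its left, z up, the work surface at z = 0. Lengths are in m, angles in rad, forces in N, time in s.
With the tool pointing down it reaches from about 0.425 to 0.925 m from the base axis. Payload 6.8 kg.
Tool frame: the origin (TCP) lies at the very end of the fingers, on their centre line; the grasp point (between the pads) lies bot.grip_point_offset behind it (bot.grip_point_offset is the distance from the TCP to the grasp point, in m); z points along the fingers, y is the line along which they close (so a half turn about z gives the same grasp; the last joint's range is limited). The gripper opens to 85 mm and grips with 20 to 120 N. Pads are 22 mm wide; open, the fingers measure 114 mm over their backs; the gripper's body (76 mm by 85 mm) begins 54 mm behind the grasp point. The pads swing forward as they close: fully open they stand 13 mm farther back than shut.
Start: joints at [-1.404, 0.477, 0.022, 1.555, -0.011, 1.109, -0.083], TCP at [0.183, 0.65, 0.231] pointing down, gripper open.
Joint ranges: [-2.96, 2.96], [-0.34, 2.1], [-1.41, 1.46], [0.24, 2.44], [-1.37, 4.51], [0.17, 1.92], [-2.96, 2.96]. Speed limits (rad/s): [2.39, 2.39, 3.14, 3.14, 3.14, 3.14, 3.14].

INTERFACE

Orientations are given as a unit quaternion [w, x, y, z].
In Python, from station import bot, imaging gives the robot as it stands. The module is installed in compiled form; this text tells all that it offers.
- The arm moves only by the tool carry_out, never from a script. Its argument "targets" is one flat list of numbers, 5 for each row, row after row: the closure in counts, from 0 (fully open) to 255 (shut), then the shift along the world's x, y, z in mm, then the turn about the world's z in degrees. A call has 1 to 20 rows; each row shifts and turns the commanded pose from where the row before left it; what a row does not reach is not made up. A row lasts 1/10 s, in which the tool goes at most 50 mm and 8.59 degrees, less where a joint would pass 70% of its speed; a pose out of reach is approached as far as the arm can. A call is refused whole if a number of a shift passes 50 or a number of a turn 8.59, either way. A call with a gripper value outside its range is refused whole. The fingers move at their own pace and stop on an object; "newtons" is the grip in N (left out, the last holds). Time passes only in rows, so rows that do not move let the fingers close. It gives the time, the measured TCP pose, the force, the opening and the grip force at its end, in the units of the state.
- bot.get_obs(): the state, without advancing time (a new reading comes with each control period).
- imaging.read_camera(name): name is "side" or "top" or "wrist"; returns a dict with "frame" (420x560x3 uint8, red, green, blue), "fov_y" (degrees; the focal length in pixels is half the picture's height over the tangent of half this angle, whatever the lens; pixels are square), "cx", "cy" (the principal point, pixels), "pose" (4x4, takes a point from camera to world coordinates); the wrist camera has in their place "tool_from_camera" (4x4, takes a point from camera to tool coordinates, whose origin is the TCP and whose axes are the flange's). Camera axes: x right, y up, looking along -z (the intrinsics and any distortion apply to the point x, -y, -z); pixel columns grow to the right and rows downward; lengths in m; the calibration is good to about 2 mm. A picture is of the moment at which its call begins: read the wrist's pose just before it. There is no depth.
- bot.hand_in(): hands the job in; it is judged then, once.
The state is a dict: "t": time; "q": joint angles; "joint_vel": joint speeds; "joint_torque": joint torques, N m; "eef_pos": TCP position; "tool_rot": TCP orientation; "contact_force": force on the tool from outside, world axes, zero at the start; "torque": the same for the moment, N m; "gripper_width": opening from 0.0 (shut) to 1.0 (fully open); "grasp_force": force on a finger pad.
Only numpy, scipy, OpenCV 4.12 (cv2) and the standard library are available. Lean on these libraries where they do the work, as an engineer would, in place of code of your own. Each camera call takes 0.05 s, during which the arm holds its last target. There are 200 camera calls.

## Working session

There is one attempt and no reset: what is moved stays moved. The work goes in short steps, Python scripts to look and compute and a tool call to move; the robot and the scene stay as the last step left them, time stands still between calls to the robot, and variables do not carry over. Pictures are saved under pics/ and viewed, at most 13 in all, crops included, and the job is handed in when it is done.

Besides the shell and the picture viewer there is one more tool, called as name(argument=value, ...), one argument or row to a line, values as JSON. carry_out: Moves the arm, as the interface text tells. Its arguments: {"type":"object","properties":{"targets":{"type":"array","items":{"type":"number"}},"newtons":{"type":"number"}},"required":["targets"]}

```bash
mkdir -p pics; cat > h.py <<'E'
from station import bot, imaging
import numpy as np, cv2
def shot(n,name=None):
    c=imaging.read_camera(n)
    if name: cv2.imwrite(f'pics/{name}.png',cv2.cvtColor(c['frame'],cv2.COLOR_RGB2BGR))
    return c
def ray(c,px,z,pose=None):
    P=c['pose'] if pose is None else pose
    f=c['frame'].shape[0]/2/np.tan(np.radians(c['fov_y'])/2)
    d=P[:3,:3]@np.array([(px[0]-c['cx'])/f,-(px[1]-c['cy'])/f,-1]);o=P[:3,3]
    return o+d*(z-o[2])/d[2]
def proj(c,p,pose=None):
    P=c['pose'] if pose is None else pose
    f=c['frame'].shape[0]/2/np.tan(np.radians(c['fov_y'])/2)
    q=P[:3,:3].T@(np.array(p)-P[:3,3]);return c['cx']+f*q[0]/-q[2],c['cy']-f*q[1]/-q[2]
E
python3 - <<'E'
from h import *
import pickle
o=bot.get_obs();print(o,bot.grip_point_offset)
for n in ('top','side'):
    c=shot(n,n);pickle.dump(c,open(n+'.pkl','wb'));print({k:v for k,v in c.items() if k!='frame'})
a=cv2.imread('pics/top.png');b=cv2.imread('pics/side.png')
E
```

```text
{'t': 0.0, 'q': array([-1.40410617,  0.47778793,  0.02234913,  1.55644301, -0.01149141,
        1.10930193, -0.08313301]), 'joint_vel': array([ 1.25219802e-08,  9.15511838e-04,  4.81399960e-04, -7.00644818e-05,
        4.82171729e-04, -9.71071512e-04,  5.18886663e-04]), 'joint_torque': array([-1.31956956e-03, -5.96461451e+01,  1.60754632e+00, -2.81196535e+01,
        1.24126548e-02,  9.42965678e-03, -4.78269286e-06]), 'eef_pos': array([0.18302038, 0.64910342, 0.23033762]), 'tool_rot': array([-5.12025029e-05,  1.36970999e-01,  9.90574644e-01, -9.04492534e-04]), 'contact_force': array([ 0.2704355 , -0.54165929, -0.43605079]), 'torque': array([ 0.01564363, -0.03343546, -0.00812904]), 'grasp_force': 0.0, 'gripper_width': 0.995071783412222} 0.0187
{'fov_y': 50.96689361708826, 'cx': 281.9036611710992, 'cy': 216.4176133713757, 'pose': array([[-0.0198027 ,  0.9971829 , -0.07234724,  0.43425139],
       [-0.99970528, -0.01873245,  0.01544202,  0.01966787],
       [ 0.01404327,  0.07263172,  0.99725996,  1.04647876],
       [ 0.        ,  0.        ,  0.        ,  1.        ]])}
{'fov_y': 53.51606150955338, 'cx': 283.7802204009513, 'cy': 210.5241114178696, 'pose': array([[ 0.94229717,  0.13601205, -0.30590319,  0.21892527],
       [-0.33461979,  0.3545987 , -0.87309184, -0.87364649],
       [-0.01027814,  0.92507323,  0.37964968,  0.43503598],
       [ 0.        ,  0.        ,  0.        ,  1.        ]])}
```

View pics/top.png

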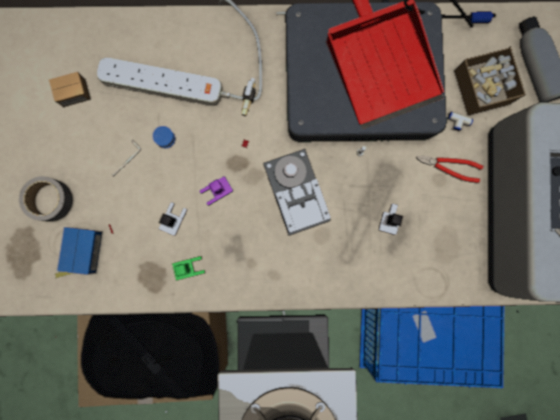

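View pics/side.png

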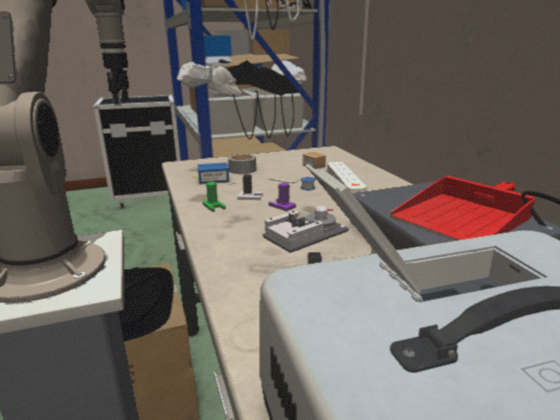

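```bash
python3 - <<'E'
import cv2,numpy as np
a=cv2.imread('pics/top.png')
f=lambda x,y,w,h,s:cv2.resize(a[y:y+h,x:x+w],None,fx=s,fy=s,interpolation=cv2.INTER_CUBIC)
L=f(150,195,50,50,5);R=f(370,195,50,50,5);J=f(255,140,83,100,5)
cv2.imwrite('pics/crop.png',np.hstack([np.vstack([L,R]),J]))
E
```

```text
(no output)
```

View pics/crop.png

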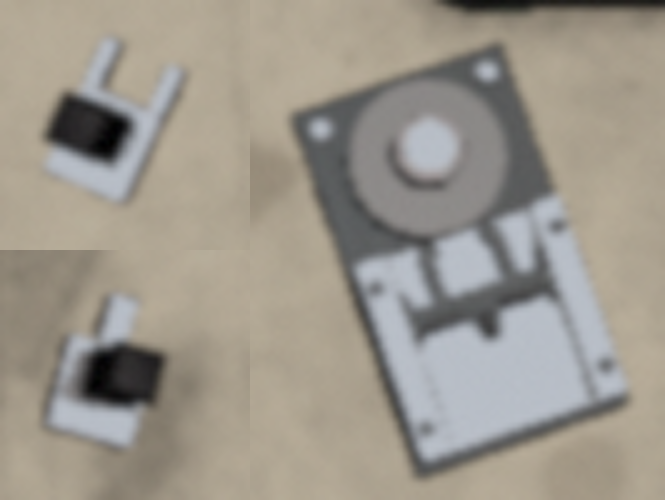

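Candidates: black tool at (172,219) with two prongs, black tool at (393,219) with one tongue, green (187,268) and purple (216,189) look-alikes. The crop confirms that (172,219) is the fork tool: black handle, steel foot, two prongs. The jig is at (297,190), with its axle head at (290.6,169.6) and the clip's tail pointing to its open rear.

```bash
python3 - <<'E'
from h import *
import pickle
c=pickle.load(open('top.pkl','rb'))
L=lambda x,y,z:ray(c,((x+.5)/5-.5+150,(y+.5)/5-.5+195),z)[:2]
J=lambda x,y,z:ray(c,((x-250+.5)/5-.5+255,(y+.5)/5-.5+140),z)[:2]
def ang(v):return np.degrees(np.arctan2(v[1],v[0]))
t1,t2,r1,r2=L(110,38,.012),L(179,67,.012),L(43,168,.012),L(125,203,.012)
print('width',np.linalg.norm(t1-t2),np.linalg.norm(r1-r2),'len',np.linalg.norm((t1+t2-r1-r2)/2),t1,t2)
d=(t1+t2-r1-r2)/2;a=ang(d);u=d/np.linalg.norm(d)
print('fork yaw',a,ang(t2-t1)+90,ang(r2-r1)+90,'org',(t1+t2)/2-.042*u,(r1+r2)/2+.028*u)
print('handle top',L(82,120,.07))
h=J(428,148,.058);p=J(428,158,.035)
A,B,C,D=J(500,45,.01),J(292,115,.01),J(418,477,.01),J(630,400,.01)
f=(A+B)/2;b=(C+D)/2;u=(f-b)/np.linalg.norm(f-b);v=np.array([-u[1],u[0]])
print('axle',h,p,'plate len',np.linalg.norm(f-b),np.linalg.norm(A-B),'yaw',ang(u),'axle from plate',f-.045*u,b+.14*u)
t=J(488,337,.054);s1=J(413,325,.05);s2=J(553,285,.05)
for q in(t,s1,s2):print('clip along/lat',(q-(f-.045*u))@u,(q-(f-.045*u))@v)
w=imaging.read_camera('wrist');print({k:v for k,v in w.items() if k!='frame'})
E
```

```text
width 0.03531744469552218 0.04187427224039186 len 0.06819844014490872 [0.54768662 0.2623518 ] [0.53339208 0.23005648]
fork yaw -24.603734076264836 -23.87512387554594 -24.132249427125274 org [0.50235257 0.26369042] [0.50399057 0.26294036]
handle top [0.50506755 0.2611569 ]
axle [ 0.61295753 -0.01657877] [ 0.61242795 -0.01732288] plate len 0.18128070158785106 0.10485394046532108 yaw 18.291981047782066 axle from plate [ 0.61194493 -0.01799339] [ 0.61547629 -0.01682605]
clip along/lat -0.0884357263151966 0.0038804472344211825
clip along/lat -0.07169607930292769 0.03387642139611047
clip along/lat -0.07557121571042572 -0.03241862241818385
{'fov_y': 59.984564668258805, 'cx': 277.0597843772052, 'cy': 202.3025162537699, 'tool_from_camera': array([[-2.58434342e-04,  9.59772950e-01,  2.80777167e-01,
         7.05853520e-02],
       [ 9.99999945e-01,  1.89295458e-04,  2.73361500e-04,
         1.10192267e-03],
       [ 2.09215131e-04,  2.80777222e-01, -9.59772946e-01,
        -1.41894863e-01],
       [ 0.00000000e+00,  0.00000000e+00,  0.00000000e+00,
         1.00000000e+00]])}
```

carry_out(
  targets=[0, 23, -27.5, 0, -0.6, 0, 23, -27.5, 0, -0.6, 0, 23, -27.5, 0, -0.6, 0, 23, -27.5, 0, -0.6, 0, 23, -27.5, 0, -0.6, 0, 23, -27.5, 0, -0.6, 0, 23, -27.5, 0, -0.6, 0, 23, -27.5, 0, -0.6, 0, 23, -27.5, 0, -0.6, 0, 23, -27.5, 0, -0.6, 0, 23, -27.5, 0, -0.6, 0, 23, -27.5, 0, -0.6, 0, 23, -27.5, 0, -0.6, 0, 23, -28, 0, -0.6, 0, 0, 0, 0, 0, 0, 0, 0, 0, 0],
  newtons=80,
)

```text
t: 1.75
eef_pos: [0.5054, 0.2634, 0.2311]
tool_rot: [-0.0, 0.21, 0.978, -0.0]
contact_force: [-0.6, 0.4, 0.1]
gripper_width: 1.004
grasp_force: 0.0
```

```bash
cat >> h.py <<'E'
from scipy.spatial.transform import Rotation as Ro
def wrist(name):
    o=bot.get_obs();c=shot('wrist',name)
    T=np.eye(4);T[:3,:3]=Ro.from_quat(np.roll(o['tool_rot'],-1)).as_matrix();T[:3,3]=o['eef_pos']
    c['pose']=T@c['tool_from_camera']
    import pickle;pickle.dump(c,open(name+'.pkl','wb'))
    y=T[:3,1];print('t',o['t'],'tcp',o['eef_pos'],'y yaw',np.degrees(np.arctan2(y[1],y[0])),'tilt',T[:3,2],o['contact_force'])
    return c
E
python3 - <<'E'
from h import *
c=wrist('w1')
E
```

```text
t 1.75 tcp [0.50538527 0.2633976  0.23109924] y yaw 65.73167837942935 tilt [-4.47440567e-04 -1.65699440e-04 -9.99999886e-01] [-0.61100554  0.44870635  0.14212595]
```

View pics/w1.png

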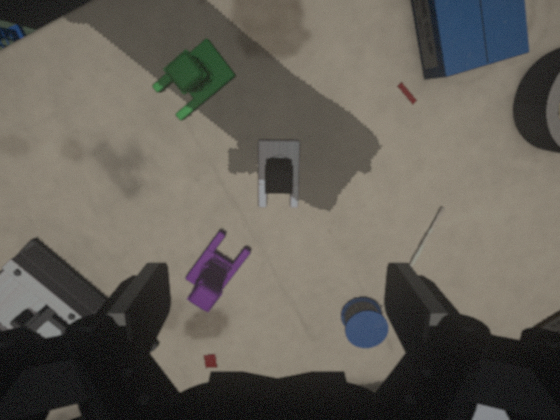

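The wrist view shows the fork tool nearly aligned with the hand: foot rear edge (259..299,140), tips (263,206) and (294,206), handle at (278,175).

```bash
python3 - <<'E'
from h import *
import pickle
c=pickle.load(open('w1.pkl','rb'))
r1,r2,t1,t2=[ray(c,p,.012)[:2] for p in((258.5,139.5),(299.5,139.5),(259,206.5),(298,206.5))]
print(np.linalg.norm(r1-r2),np.linalg.norm(t1-t2))
d=(t1+t2-r1-r2)/2;u=d/np.linalg.norm(d);print(np.linalg.norm(d),np.degrees(np.arctan2(u[1],u[0])),(r1+r2)/2+.028*u,(t1+t2)/2-.042*u)
g=cv2.cvtColor(c['frame'],cv2.COLOR_RGB2GRAY)
m=(g[150:205,262:300]<30).astype(np.uint8);n,_,s,ce=cv2.connectedComponentsWithStats(m);print([(s[i],ce[i]+[262,150]) for i in range(1,n) if s[i,4]>30])
print(proj(c,(.504,.262,.07)),proj(c,(.504,.262,.015)))
E
```

```text
0.040347394798668536 0.04045131469235165
0.06892437336707101 -24.628473270100198 [0.50506992 0.26660202] [0.50409215 0.26705027]
[]
(np.float64(273.6413046112451), np.float64(181.4673362194295)) (np.float64(274.159414494), np.float64(169.04553084639636))
```

carry_out(
  targets=[0, -1, 2, -30, 0, 0, 0, 0, -40, 0, 0, 0, 0, -40, 0, 0, 0, 0, -40, 0, 0, 0, 0, -30, 0, 0, 0, 0, -15, 0, 0, 0, 0, -5, 0, 0, 0, 0, 0, 0, 120, 0, 0, 0, 0, 255, 0, 0, 0, 0, 255, 0, 0, 0, 0, 255, 0, 0, 0, 0, 255, 0, 0, 0, 0, 255, 0, 0, 0, 0, 255, 0, 0, 0, 0],
  newtons=80,
)

```text
t: 3.3
eef_pos: [0.5044, 0.2663, 0.0319]
tool_rot: [0.0, 0.209, 0.978, 0.0]
contact_force: [-1.8, -1.1, 5.9]
gripper_width: 0.269
grasp_force: 78.2
```

carry_out(
  targets=[255, 0, 0, 20, 0, 255, 0, 0, 35, 0, 255, 0, 0, 35, 0, 255, 0, 0, 30, 0, 255, -2, -23.5, 0, 3, 255, -2, -23.5, 0, 3, 255, -2, -23.5, 0, 3, 255, -2, -23.5, 0, 3, 255, -2, -23.5, 0, 3, 255, -2, -23.5, 0, 3, 255, -2, -23.5, 0, 3, 255, -2, -23.5, 0, 3, 255, -2, -23.5, 0, 3, 255, -2, -23.5, 0, 3, 255, -2, -23.5, 0, 3, 255, -2, -23.5, 0, 3, 255, -1, -23.5, 0, 3, 255, -1, -22.5, 0, 3.6, 255, 0, 0, 0, 0, 255, 0, 0, 0, 0],
  newtons=110,
)

```text
t: 5.3
eef_pos: [0.4778, -0.0621, 0.1511]
tool_rot: [-0.0, -0.159, 0.987, 0.0]
contact_force: [-0.2, 0.8, -1.4]
gripper_width: 0.27
grasp_force: 108.1
```

```bash
python3 - <<'E'
from h import *
c=wrist('w2');shot('top','top2')
import pickle
E
```

```text
t 5.3 tcp [ 0.47779469 -0.06211554  0.15108413] y yaw 108.33756840160974 tilt [-5.94471427e-04  1.59954985e-04 -9.99999811e-01] [-0.19748184  0.75767536 -1.40590478]
```

View pics/w2.png

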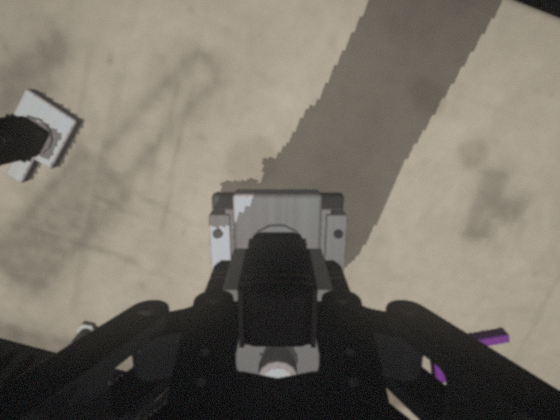

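The wrist view shows the held fork (foot about columns 231–326) above the open rear of the track (columns 234–320 at row 193, rails at 218 and 337). The axle head is at (278,369).

```bash
python3 - <<'E'
from h import *
import pickle
c=pickle.load(open('w2.pkl','rb'))
a=np.radians(18.3);u=np.array([np.cos(a),np.sin(a)]);v=np.array([-u[1],u[0]]);A=np.array([.613,-.017])
def f(n,px,z):
    p=ray(c,px,z)[:2];print(n,p.round(4),'along %.4f lat %.4f'%((p-A)@u,(p-A)@v))
f('plateL',(212,194),.01);f('plateR',(344,194),.01);f('trackL',(234,192),.03);f('trackR',(321,192),.03)
f('screwL',(218,234),.045);f('screwR',(337,234),.045)
f('head',(278,369),.058)
o=np.array([.4778,-.0621]);print('tcp',(o-A)@u,(o-A)@v)
zt=.1511-.0319
f('footRL',(231,250),zt+.012);f('footRR',(326,250),zt+.012);f('mid',(278.5,250),zt+.012)
im=cv2.imread('pics/w2.png');
L=cv2.resize(im[180:400,190:370],None,fx=3,fy=2.7,interpolation=cv2.INTER_CUBIC)
L=cv2.convertScaleAbs(L,alpha=1.6,beta=20);cv2.imwrite('pics/w2c.png',L)
t=cv2.imread('pics/top2.png')[140:260,240:350];cv2.imwrite('pics/top2c.png',cv2.resize(t,None,fx=5,fy=5,interpolation=cv2.INTER_CUBIC))
E
```

```text
plateL [ 0.4994 -0.1096] along -0.1369 lat -0.0523
plateR [ 0.466  -0.0088] along -0.1370 lat 0.0539
trackL [ 0.4865 -0.0926] along -0.1438 lat -0.0321
trackR [ 0.4661 -0.0309] along -0.1438 lat 0.0329
screwL [ 0.5163 -0.0942] along -0.1161 lat -0.0429
screwR [ 0.489  -0.0119] along -0.1161 lat 0.0438
head [ 0.6041 -0.019 ] along -0.0091 lat 0.0009
tcp -0.14252338434131534 -0.0003673089948567259
footRL [ 0.4857 -0.0823] along -0.1414 lat -0.0221
footRR [ 0.4713 -0.0389] along -0.1414 lat 0.0237
mid [ 0.4785 -0.0606] along -0.1414 lat 0.0008
```

View pics/w2c.png

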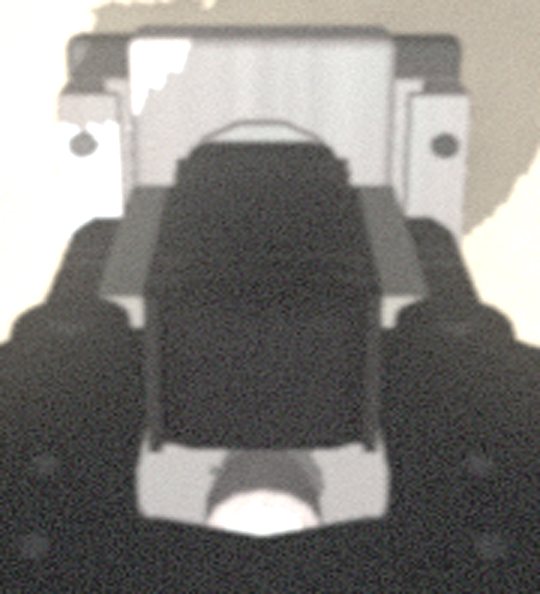

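```bash
python3 - <<'E'
from h import *
import pickle
c=pickle.load(open('w2.pkl','rb'))
a=np.radians(18.3);u=np.array([np.cos(a),np.sin(a)]);v=np.array([-u[1],u[0]]);A=np.array([.613,-.017])
zt=.1511-.0319
for px in((233.3,192.3),(321.5,192.3)):
    p=ray(c,px,zt+.012)[:2];print('foot rear',(p-A)@u,(p-A)@v)
E
```

```text
foot rear -0.17009571582873254 -0.020001050286510523
foot rear -0.17011633495883766 0.020533808910695058
```

View pics/top2c.png

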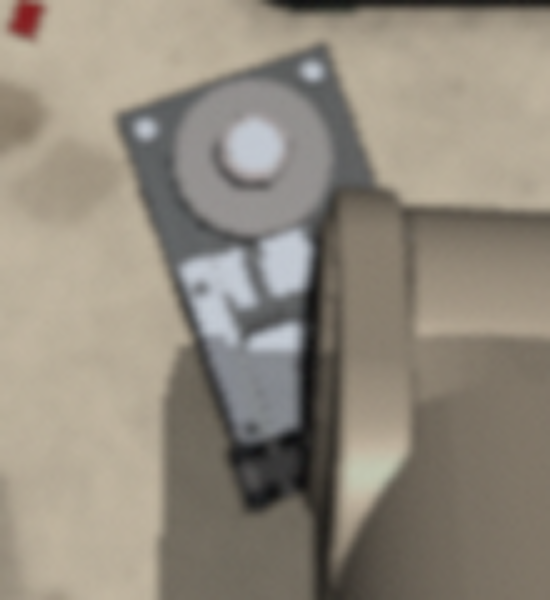

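carry_out(
  targets=[255, 0, 0, -25, 0, 255, 0, 0, -25, 0, 255, 0, 0, -20, 0, 255, 0, 0, -10, 0, 255, 0, 0, -3, 0, 255, 0, 0, 0, 0, 255, 4.75, 1.57, 0, 0, 255, 4.75, 1.57, 0, 0, 255, 4.75, 1.57, 0, 0, 255, 4.75, 1.57, 0, 0, 255, 4.75, 1.57, 0, 0, 255, 4.75, 1.57, 0, 0, 255, 4.75, 1.57, 0, 0, 255, 4.75, 1.57, 0, 0, 255, 0, 0, 0, 0],
)

```text
t: 6.9
eef_pos: [0.5171, -0.0489, 0.0683]
tool_rot: [0.0, -0.161, 0.987, -0.0]
contact_force: [0.1, 0.5, -2.3]
gripper_width: 0.27
grasp_force: 108.1
```

```bash
python3 - <<'E'
from h import *
c=shot('side','s3');t=shot('top','t3')
a=cv2.imread('pics/s3.png')[190:250,250:360];b=cv2.imread('pics/t3.png')[140:240,250:340]
cv2.imwrite('pics/c3.png',np.hstack([cv2.resize(a,(400,218),interpolation=2),cv2.resize(b,(400,444),interpolation=2)[:218*2][100:318]]))
print(bot.get_obs()['contact_force'])
E
```

```text
[-1.01390245 -0.94939063 -1.57973863]
```

View pics/c3.png

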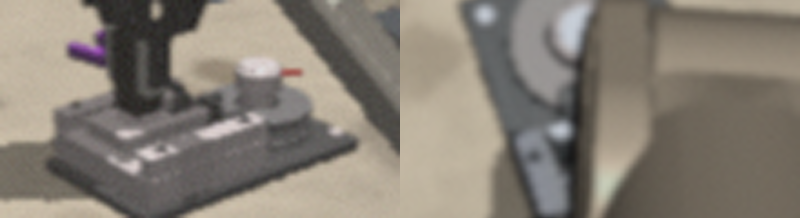

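The side view shows the fork in the track right behind the clip, with the axle ahead and nothing jammed. I'll push on slowly.

carry_out(
  targets=[255, 1.9, 0.63, 0, 0, 255, 1.9, 0.63, 0, 0, 255, 1.9, 0.63, 0, 0, 255, 1.9, 0.63, 0, 0, 255, 1.9, 0.63, 0, 0, 255, 1.9, 0.63, 0, 0, 255, 1.9, 0.63, 0, 0, 255, 1.9, 0.63, 0, 0, 255, 1.9, 0.63, 0, 0, 255, 1.9, 0.63, 0, 0],
)

```text
t: 8.0
eef_pos: [0.5346, -0.0432, 0.0682]
tool_rot: [-0.001, -0.16, 0.987, 0.0]
contact_force: [-4.7, -1.2, 1.3]
gripper_width: 0.272
grasp_force: 108.1
```

carry_out(
  targets=[255, 1.9, 0.63, 0, 0, 255, 1.9, 0.63, 0, 0, 255, 1.9, 0.63, 0, 0],
)

```text
t: 8.3
eef_pos: [0.5389, -0.0418, 0.0679]
tool_rot: [-0.002, -0.16, 0.987, 0.0]
contact_force: [-5.6, -2.7, -0.2]
gripper_width: 0.262
grasp_force: 108.2
```

carry_out(
  targets=[255, 1.9, 0.63, 0, 0, 255, 1.9, 0.63, 0, 0],
)

```text
t: 8.5
eef_pos: [0.5444, -0.0399, 0.0681]
tool_rot: [-0.0, -0.16, 0.987, -0.0]
contact_force: [-1.3, -0.6, -2.6]
gripper_width: 0.27
grasp_force: 108.2
```

carry_out(
  targets=[255, 1.9, 0.63, 0, 0, 255, 0.95, 0.3, 0, 0, 255, 0.95, 0.3, 0, 0],
)

```text
t: 8.8
eef_pos: [0.5491, -0.0383, 0.0685]
tool_rot: [0.0, -0.16, 0.987, 0.0]
contact_force: [-0.7, 0.7, -1.5]
gripper_width: 0.268
grasp_force: 108.2
```

carry_out(
  targets=[255, 0.95, 0.3, 0, 0, 255, 0.95, 0.3, 0, 0],
)

```text
t: 9.0
eef_pos: [0.5505, -0.0379, 0.0684]
tool_rot: [0.0, -0.16, 0.987, 0.0]
contact_force: [-1.6, 0.4, -1.5]
gripper_width: 0.265
grasp_force: 108.2
```

carry_out(
  targets=[255, 0.95, 0.3, 0, 0, 255, 0.95, 0.3, 0, 0],
)

```text
t: 9.2
eef_pos: [0.5514, -0.0376, 0.0682]
tool_rot: [-0.001, -0.16, 0.987, 0.0]
contact_force: [-5.1, -0.7, 0.8]
gripper_width: 0.265
grasp_force: 108.2
```

carry_out(
  targets=[255, 0.95, 0.3, 0, 0, 255, 0.95, 0.3, 0, 0],
)

```text
t: 9.4
eef_pos: [0.5517, -0.0376, 0.0678]
tool_rot: [-0.003, -0.16, 0.987, 0.0]
contact_force: [-7.9, -2.7, 4.2]
gripper_width: 0.269
grasp_force: 108.4
```

carry_out(
  targets=[255, 0.95, 0.3, 0, 0, 255, 0.95, 0.3, 0, 0, 255, 0, 0, 0, 0],
)

```text
t: 9.7
eef_pos: [0.5519, -0.0376, 0.0674]
tool_rot: [-0.004, -0.16, 0.987, 0.0]
contact_force: [-10.9, -2.9, 5.3]
gripper_width: 0.268
grasp_force: 108.7
```

carry_out(
  targets=[255, -4.75, -1.57, 0, 0, 255, -9.5, -3.14, 0, 0, 255, -9.5, -3.14, 0, 0, 255, -9.5, -3.14, 0, 0, 255, -9.5, -3.14, 0, 0, 255, -9.5, -3.14, 0, 0, 255, -9.5, -3.14, 0, 0, 255, -9.5, -3.14, 0, 0, 255, 0, 0, 15, 0, 255, 0, 0, 35, 0, 255, 0, 0, 35, 0, 255, 0, 0, 0, 0],
)

```text
t: 10.9
eef_pos: [0.4875, -0.0601, 0.1574]
tool_rot: [0.004, -0.16, 0.987, -0.0]
contact_force: [1.3, -0.0, -1.7]
gripper_width: 0.264
grasp_force: 108.2
```

```bash
python3 - <<'E'
from h import *
c=wrist('w4');shot('side','s4');t=shot('top','t4')
a=cv2.imread('pics/s4.png')[190:250,250:360];b=cv2.imread('pics/t4.png')[140:240,250:340]
cv2.imwrite('pics/c4.png',np.hstack([cv2.resize(a,(400,400),interpolation=2),cv2.resize(b,(360,400),interpolation=2)]))
E
```

```text
t 10.9 tcp [ 0.48752281 -0.06013927  0.15740086] y yaw 108.42689685881815 tilt [ 8.27436658e-03  3.76419961e-04 -9.99965696e-01] [ 1.25291351 -0.0276975  -1.72484907]
```

View pics/c4.png

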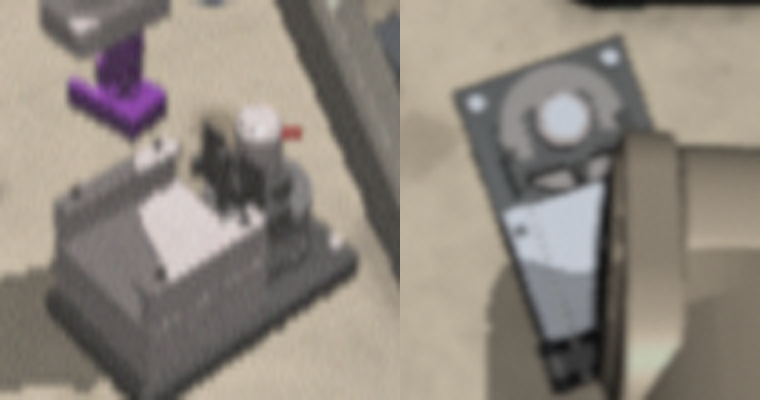

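The clip's arms encircle the axle head and the tail is at the pulley, so it is home. Now I'll take the tool back to its old free spot.

carry_out(
  targets=[255, 1.2, 23.4, 0, -3, 255, 1.2, 23.4, 0, -3, 255, 1.2, 23.4, 0, -3, 255, 1.2, 23.4, 0, -3, 255, 1.2, 23.4, 0, -3, 255, 1.2, 23.4, 0, -3, 255, 1.2, 23.4, 0, -3, 255, 1.2, 23.4, 0, -3, 255, 1.2, 23.4, 0, -3, 255, 1.2, 23.4, 0, -3, 255, 1.2, 23.4, 0, -3, 255, 1.2, 23.4, 0, -3, 255, 1.2, 23.4, 0, -3, 255, 1.2, 22.4, 0, -3.6, 255, 0, 0, -40, 0, 255, 0, 0, -40, 0, 255, 0, 0, -25, 0, 255, 0, 0, -10, 0, 255, 0, 0, -3, 0, 255, 0, 0, 0, 0],
)

```text
t: 13.05
eef_pos: [0.5018, 0.2668, 0.0353]
tool_rot: [-0.0, 0.209, 0.978, -0.0]
contact_force: [-0.4, 0.8, -1.7]
gripper_width: 0.27
grasp_force: 108.3
```

carry_out(
  targets=[255, 0, 0, -2, 0, 255, 0, 0, -2, 0, 255, 0, 0, 0, 0],
)

```text
t: 13.35
eef_pos: [0.5022, 0.2672, 0.032]
tool_rot: [0.001, 0.209, 0.978, 0.001]
contact_force: [-0.4, 0.3, -0.4]
gripper_width: 0.265
grasp_force: 108.5
```

carry_out(
  targets=[255, 0, 0, -0.7, 0, 255, 0, 0, 0, 0, 150, 0, 0, 0, 0, 100, 0, 0, 0, 0, 50, 0, 0, 0, 0, 0, 0, 0, 0, 0, 0, 0, 0, 0, 0, 0, 0, 0, 0, 0, 0, 0, 0, 20, 0, 0, 0, 0, 40, 0, 0, 0, 0, 45, 0, 0, 0, 0, 45, 0, 0, -20, 30, 10, 0, 0, -20, 30, 0, 0, 0, -20, 30, 0, 0, 0, -10, 30, 0, 0, 0, 0, 0, 0, 0],
  newtons=20,
)

```text
t: 15.05
eef_pos: [0.4284, 0.3922, 0.1906]
tool_rot: [-0.001, 0.205, 0.979, 0.001]
contact_force: [0.2, 0.7, -0.0]
gripper_width: 1.0
grasp_force: 0.0
```

```bash
python3 - <<'E'
from h import *
shot('side','s5');t=shot('top','t5')
a=cv2.imread('pics/s5.png')[165:255,200:360];b=cv2.imread('pics/t5.png')[140:250,150:340]
cv2.imwrite('pics/c5.png',np.vstack([cv2.resize(a,(480,270),interpolation=2),cv2.resize(b,(480,278),interpolation=2)]))
j=cv2.imread('pics/t5.png')[140:240,250:340];print(bot.get_obs()['t'],bot.get_obs()['gripper_width'])
# clip's expected place at home: tail end (-37.6, z .054), shoulder rear
A=np.array([.613,-.017]);a=np.radians(18.3);u=np.array([np.cos(a),np.sin(a)]);v=np.array([-u[1],u[0]])
for s,l in((-.0376,0),(-.0256,.03),(-.0256,-.03)):
    p=A+s*u+l*v;x,y=proj(t,(*p,.054));print(x,y);cv2.circle(j,(round(x)-250,round(y)-140),0,(0,0,255),-1)
cv2.imwrite('pics/c6.png',cv2.resize(j,None,fx=5,fy=5,interpolation=0))
E
```

```text
15.15 0.9967408715832046
295.85404803229227 184.95485610781066
281.6434048052889 184.343164339504
306.50309446086334 175.69132120285028
```

View pics/c5.png

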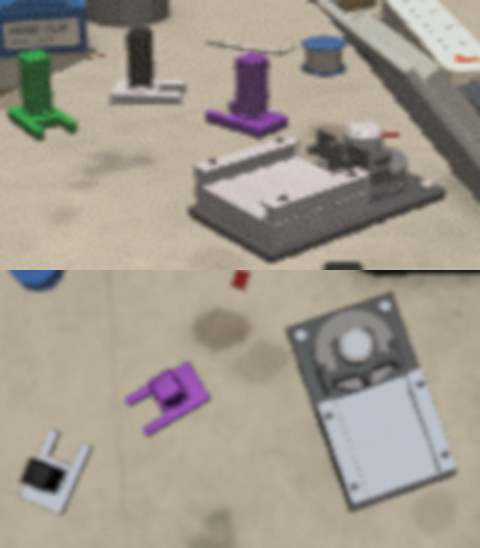

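View pics/c6.png

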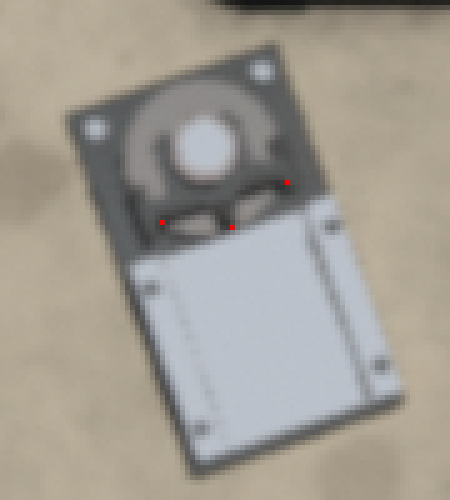

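The fork tool stands upright at its old spot, and the clip matches its predicted home marks to within a pixel. I'll hand in.

```bash
python3 -c "
from station import bot
print(bot.hand_in())"
```

```text
the job is handed in; nothing more can be done
None
```

The clip is snapped home on the axle, the fork tool stands upright and released back at its starting spot clear of the jig, the tongue tool was left alone, and the job was handed in at about 15 s; no verdict was returned.

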